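# Close and latch the flange clamp on the bench vacuum line

### The arm

A 6-joint arm with a two-finger parallel gripper is mounted at the origin on a cart in front of the work surface, level with it; the furniture and walls round the work are solid. World frame = base frame: x ahead of the robot, y to its left, z up, the work surface at z = 0. Lengths are in m, angles in rad, forces in N, time in s.
With the tool pointing down it reaches from about 0.375 to 0.9 m from the base axis. Payload 3.1 kg.
Tool frame: the origin (TCP) lies between the finger pads; the fingertips stand 22 mm ahead of it and the grasp point (between the pads) lies 3 mm ahead of it; z points along the fingers, y is the line along which they close (so a half turn about z gives the same grasp; the last joint's range is limited). The gripper opens to 87 mm and grips with 3 to 60 N. Pads are 19 mm wide; open, the fingers measure 117 mm over their backs; the gripper's body (75 mm by 190 mm) begins 51 mm behind the grasp point.
Start: joints at [1.008, 0.527, 1.433, -0, 1.181, -0.178], TCP at [0.234, 0.58, 0.245] pointing down, gripper open.
Joint ranges: [-3.08, 3.08], [-0.75, 2.2], [0.22, 2.44], [-1.43, 4.57], [0, 2.65], [-2.85, 2.85]. Speed limits (rad/s): [2.79, 2.79, 3.14, 3.14, 3.14, 3.14].

### API

Orientations are given as a unit quaternion [x, y, z, w].
In Python, from rig import robot gives the robot as it stands.
- The arm moves only by the tool move_arm, never from a script. Its argument "series" is text: rows parted by semicolons, each of 6 numbers parted by spaces: the shift along the tool's x, y, z in mm, then the turn, a rotation vector about the tool's x, y, z in degrees. In form: dx dy dz ax ay az; .... A call has 1 to 8 rows; each row is the pose to reach, as a shift and turn from the pose commanded when the call began, along the tool's axes at that moment; what a row does not reach only later rows make up. A row lasts 1/12 s, in which the tool goes at most 41.7 mm and 7.16 degrees, less where a joint would pass 70% of its speed; a pose out of reach is approached as far as the arm can. A call with a gripper value outside its range is refused whole. "jaw" is the opening, from 0 (shut) to 1 (fully open), set as the call begins (left out, the last holds). The fingers move at their own pace and stop on an object; "newtons" is the grip in N (left out, the last holds). Time passes only in rows, so rows that repeat a pose let the fingers close. It gives the time, the measured TCP pose, the force, the opening and the grip force at its end, in the units of the state.
- robot.get_obs(): the state, without advancing time (a new reading comes with each control period).
- robot.camera(name): name is "scene" or "top" or "wrist"; returns a dict with "img" (384x512x3 uint8, red, green, blue), "mtx" (3x3 intrinsics, pixels), "world_to_cam" (4x4, takes a point from world to camera coordinates). Camera axes: x right, y down, z forward; pixel columns grow to the right and rows downward; lengths in m; the calibration is good to about 2 mm. A picture is of the moment at which its call begins. There is no depth.
- robot.hand_in(): hands the job in; it is judged then, once.
Trained networks look in a picture, given as the dict that the camera call returned (one of the last four; its "shot" number tells which), for a name from the list of things; names that differ only in an ending like _2 or _b are one class to them, and where a whole thing is asked for, a point or a joint stands for the part that bears it (a point fixed in the world has none). Each returns a list of dicts, best first, with "p" (0 to 1); they miss things now and then, are a little off and sometimes report something else, mostly with a low value. They report only what shows in the picture. A call takes as long as a camera call.
- robot.search_frame(picture, thing): "xyz" ([x, y, z] in m, in world coordinates, good to about 4 mm: the middle of the surface that is visible of it).
- robot.tip_of(picture, thing): "xyz" ([x, y, z] in m, in world coordinates, good to about 4 mm: a listed point, or the origin of a listed thing).
The state is a dict: "time": time; "q": joint angles; "joint_velocities": joint speeds; "joint_torque": joint torques, N m; "position": TCP position; "tool_rot": TCP orientation; "ft_force": force on the tool from outside, world axes, zero at the start; "moment": the same for the moment, N m; "grip_width": finger opening in m; "grip_force": force on a finger pad.
Only numpy, scipy, OpenCV 4.12 (cv2) and the standard library are available. Lean on these libraries where they do the work, as an engineer would, in place of code of your own. Each camera call takes 0.05 s, during which the arm holds its last target. There are 200 camera calls.

### The job

Two small vacuum fittings stand on the bench, each with an open hinged clamp ring. On the one where two flanged tube ends meet, swing the ring by its blue handle fully shut round the flanges, then swing the latch bolt by its red handle fully upright to latch it. Leave the clamp and the latch of the other fitting, which has a tube on one side only, standing open.

Things in the scene. Friction and masses are not known exactly. Their poses are not given: they have to be found in the camera images.
- fitting: The two-tube fitting, fixed to the desk: grey base 116x150x10 mm, two 28 mm steel tubes whose 40 mm flanges meet in the middle, orange seal between. Tube axis 70 mm up. Lower half of an aluminium clamp ring (60 mm outside, 20 wide) fixed below. Origin: underside centre; z up, y along the tubes, -x the latch side facing the robot, +x the hinge side. The other fitting lacks the tube on its -y side.
- ring (a joint): Upper ring half, rad: 0 = fully shut, 1.2 to 1.5 at the start (standing open on the +x side), stop at 1.75. Friction hinge (0.08 Nm): stays where it is left. Hinge axis along the fitting's y through x = +34, z = 70 mm of the fitting.
- ring_handle (a point): Centre of the blue handle on the ring half: bar 16 mm thick, 22 mm long along the fitting's y, on an 8 mm stem. Can be pinched from straight above on its end faces (22 mm apart along y) and turns between the fingers. When shut it lies 43 mm toward -x of the hinge axis and 54 mm above it (124 mm over the desk); opening carries it up and over toward +x.
- latch (a joint): Latch bolt, rad: 0 = upright in the slot of the shut ring's lug (latched), 1.1 to 1.5 at the start (leaning out toward -x), stop at 1.6. Friction hinge (0.05 Nm): stays where it is left. Pivot axis along the fitting's y through x = -46, z = 57 mm of the fitting.
- latch_handle (a point): Centre of the red handle at the end of the latch bolt, 64 mm from the pivot: bar 16 mm thick, 22 mm long along the fitting's y, pinched like the blue one. When latched it is straight above the pivot, 121 mm over the desk; opening carries it down and out toward -x.
- spare_ring (a joint): The same for the ring half of the other (one-tube) fitting: to stay open.
- spare_latch (a joint): The same for the latch bolt of the other (one-tube) fitting: to stay open.

How it is judged:
On the way, in this order (a step that is already met when the one before it is completed fails the run):
1. the ring half is shut round the two flanges (within 0.2 rad) while the latch is still open (over 0.5 rad) (value of joint ring below 0.2 rad and value of joint latch above 0.5 rad), for 0.2 s.
2. the latch bolt is upright in the slot of the shut ring (within 0.2 rad) (value of joint each of ring, latch below 0.2 rad), for 0.2 s.
At the end, for the whole second after the job is handed in: The two-tube fitting's ring is within 0.2 rad of shut and its latch bolt within 0.2 rad of upright; the other fitting's ring is still open by more than 0.9 rad and its latch by more than 0.8 rad (all of step 2 and value of joint spare_ring above 0.9 rad and value of joint spare_latch above 0.8 rad); the robot touches nothing.
It also fails if it takes over 48 s, if anything falls off the work surface, if the arm or the gripper's body presses on something with over 40 N, if the wrist force passes 120 N, or if a joint passes its speed limit or range.

## Working session

There is one attempt and no reset: what is moved stays moved. The work goes in short steps, Python scripts to look and compute and a tool call to move; the robot and the scene stay as the last step left them, time stands still between calls to the robot, and variables do not carry over. Pictures are saved under pics/ and viewed, at most 10 in all, crops included, and the job is handed in when it is done.

Besides the shell and the picture viewer there is one more tool, called after "Call:" in YAML: its name, and indented under it one key for each argument. move_arm: Moves the arm, as the interface text tells. Its arguments: {"type":"object","properties":{"series":{"type":"string"},"jaw":{"type":"number"},"newtons":{"type":"number"}},"required":["series"]}

```bash
mkdir -p pics
cat > h.py <<'E'
from rig import robot
import numpy as np, cv2
from scipy.spatial.transform import Rotation as R
def snap(n,f):
    p=robot.camera(n); cv2.imwrite('pics/'+f,p['img'][:,:,::-1]); return p
def px(p,X):
    c=p['world_to_cam']@np.r_[X,1]; u=p['mtx']@c[:3]; return (u[:2]/u[2]).round().astype(int)
def show(p,things):
    for t in things:
        for fn in ('tip_of','search_frame'):
            for d in getattr(robot,fn)(p,t)[:3]:
                print(t,fn,np.round(d['xyz'],3),round(d['p'],2),px(p,d['xyz']))
E
python3 - <<'E'
from h import *
p=snap('top','t1.png'); show(p,['fitting','ring_handle','latch_handle'])
q=snap('scene','s1.png'); show(q,['fitting','ring_handle','latch_handle'])
cv2.imwrite('pics/b1.png',np.hstack([p['img'],q['img']])[:,:,::-1][:, :].copy() if 0 else cv2.resize(np.vstack([p['img'],q['img']])[:,:,::-1],(400,600)))
o=robot.get_obs();print(o['time'],o['position'],R.from_quat(o['tool_rot']).as_matrix().round(3))
E
```

```text
fitting tip_of [ 0.538 -0.162  0.001] 0.94 [319 195]
fitting search_frame [ 0.524 -0.154  0.024] 0.62 [317 200]
ring_handle tip_of [ 0.602 -0.178  0.125] 0.81 [334 156]
ring_handle search_frame [ 0.574 -0.17   0.129] 0.65 [330 170]
latch_handle tip_of [ 0.426 -0.137  0.06 ] 0.66 [312 245]
latch_handle search_frame [ 0.444 -0.145  0.067] 0.53 [316 236]
fitting tip_of [ 0.537 -0.16  -0.005] 0.75 [316 201]
fitting search_frame [ 0.526 -0.15   0.05 ] 0.9 [318 188]
ring_handle tip_of [ 0.606 -0.174  0.126] 0.6 [308 136]
ring_handle search_frame [ 0.575 -0.166  0.126] 0.96 [314 145]
latch_handle tip_of [ 0.43  -0.129  0.065] 0.46 [340 216]
latch_handle search_frame [ 0.442 -0.136  0.064] 0.45 [339 211]
0.7 [0.23400631 0.57950586 0.24458821] [[-0.927  0.374  0.   ]
 [ 0.374  0.927  0.   ]
 [-0.     0.    -1.   ]]
```

View pics/t1.png

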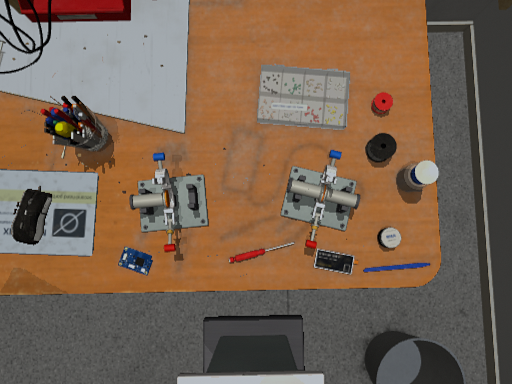

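View pics/s1.png

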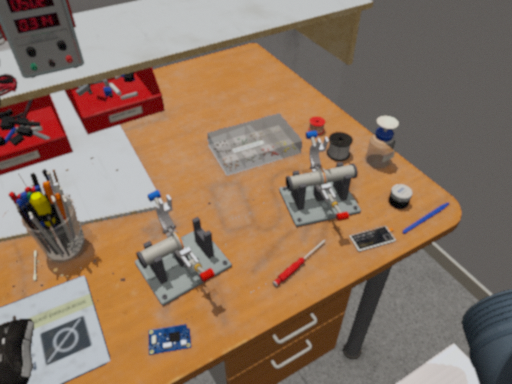

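The top view shows the two-tube fitting on the right (≈318,197), with its blue handle at (334,155) and red handle at (312,245). The one-tube fitting is on the left (170,203), and the scene view agrees. The networks' points fit the given sizes: fitting yaw is about -13.7°, ring about 1.23 rad, latch about 1.49 rad.

Call:
move_arm:
  series: "-626 -562 0 0 0 -8.3;-626 -562 0 0 0 -8.3;-626 -562 0 0 0 -8.3;-626 -562 0 0 0 -8.3;-626 -562 0 0 0 -8.3;-626 -562 0 0 0 -8.3;-626 -562 0 0 0 -8.3;-626 -562 0 0 0 -8.3"
  jaw: 0.6
  newtons: 20

```text
time: 1.37
position: [0.381, 0.2788, 0.2449]
tool_rot: [0.119, 0.993, 0.0, 0.0]
ft_force: [1.0, -0.4, -0.6]
grip_width: 0.0532
grip_force: 0.0
```

```bash
cat >> h.py <<'E'
def to(X,yaw):
    # shift (mm) in tool axes and turn for TCP to X (m) with tool y at yaw (deg)
    o=robot.get_obs(); M=R.from_quat(o['tool_rot']).as_matrix()
    y=np.r_[np.cos(np.radians(yaw)),np.sin(np.radians(yaw)),0]; z=np.r_[0,0,-1.]
    T=np.c_[np.cross(y,z),y,z]
    print('t',round(o['time'],2),'pos',o['position'].round(4) if hasattr(o['position'],'round') else o['position'],'to',((np.array(X)-o['position'])@M*1000).round(1),R.from_matrix(M.T@T).as_rotvec(degrees=True).round(2))
E
python3 -c "
from h import *
to([.60,-.176,.245],76.3)"
```

```text
t 1.37 pos [0.381  0.2788 0.2449] to [-3.202e+02 -3.902e+02 -1.000e-01] [0.03 0.04 0.04]
```

Call:
move_arm:
  series: "-320 -390 0 0 0 0;-320 -390 0 0 0 0;-320 -390 0 0 0 0;-320 -390 0 0 0 0;-320 -390 0 0 0 0;-320 -390 0 0 0 0;-320 -390 0 0 0 0;-320 -390 0 0 0 0"

```text
time: 2.03
position: [0.5255, -0.022, 0.2449]
tool_rot: [0.119, 0.993, 0.0, 0.0]
ft_force: [-0.2, 1.5, -0.2]
grip_width: 0.0522
grip_force: 0.0
```

```bash
python3 -c "
from h import *
to([.58,-.170,.245],76.3)"
```

```text
t 2.03 pos [ 0.5255 -0.022   0.2449] to [-8.800e+01 -1.308e+02 -1.000e-01] [ 0.01  0.04 -0.02]
```

Call:
move_arm:
  series: "-88 -131 0 0 0 0;-88 -131 0 0 0 0;-88 -131 0 0 0 0;-88 -131 0 0 0 0;-88 -131 0 0 0 0;-88 -131 0 0 0 0"

```text
time: 2.53
position: [0.5797, -0.17, 0.2442]
tool_rot: [0.121, 0.993, 0.0, 0.0]
ft_force: [-0.3, 0.3, -0.7]
grip_width: 0.0521
grip_force: 0.0
```

Run:
```python
from h import *
p=snap('wrist','w1.png'); show(p,['fitting','ring_handle','latch_handle'])
for z in (0,.07,.125): print(z,px(p,[.537,-.161,z]),px(p,[.604,-.176,z]))
to([.604,-.176,.245],76.3)
```

```text
fitting tip_of [ 0.538 -0.16   0.005] 0.77 [253 136]
fitting search_frame [ 0.527 -0.156  0.069] 0.63 [254 131]
ring_handle tip_of [ 0.607 -0.178  0.128] 0.8 [251 218]
ring_handle search_frame [ 0.575 -0.172  0.135] 0.65 [249 189]
latch_handle tip_of [ 0.43  -0.134  0.065] 0.96 [253  34]
latch_handle search_frame [ 0.446 -0.142  0.07 ] 0.68 [248  51]
0 [252 135] [253 183]
0.07 [252 141] [253 198]
0.125 [251 147] [253 214]
t 2.88 pos [ 0.5791 -0.1667  0.2448] to [-26.4  -3.2  -0.2] [ 0.01 -0.01  0.11]
```

View pics/w1.png

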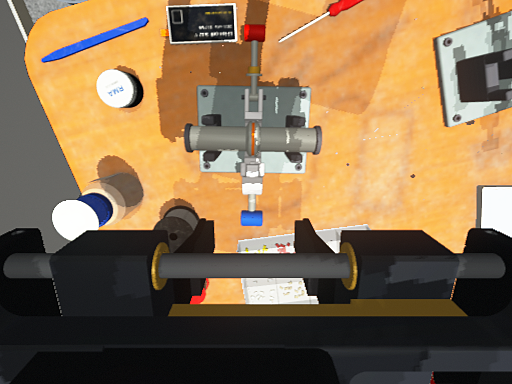

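The wrist view shows blue at (252,218) and red at (255,33), both within a few pixels of the network points, and the jaw line is parallel to the tubes. I'll lower onto the blue handle.

```bash
python3 -c "
from h import *
to([.6055,-.1775,.132],76.1)"
```

```text
t 2.88 pos [ 0.5791 -0.1667  0.2448] to [-28.2  -4.4 112.8] [ 0.01 -0.01  0.31]
```

Call:
move_arm:
  series: "-28 -4.5 30 0 0 0;-28 -4.5 60 0 0 0;-28 -4.5 90 0 0 0;-28 -4.5 113 0 0 0;-28 -4.5 113 0 0 0"

```text
time: 3.3
position: [0.6022, -0.1766, 0.1266]
tool_rot: [0.119, 0.993, 0.002, -0.005]
ft_force: [-0.7, 0.3, -0.1]
grip_width: 0.0525
grip_force: 0.0
```

```bash
python3 -c "
from h import *
p=snap('wrist','w2.png'); show(p,['ring_handle'])
to([.6055,-.1775,.132],76.1)"
```

```text
ring_handle tip_of [ 0.608 -0.181  0.128] 0.72 [248 263]
ring_handle search_frame [ 0.564 -0.174  0.132] 0.92 [240 191]
t 3.45 pos [ 0.6063 -0.1789  0.1327] to [1.1 1.1 0.7] [-0.02  0.1   0.25]
```

View pics/w2.png

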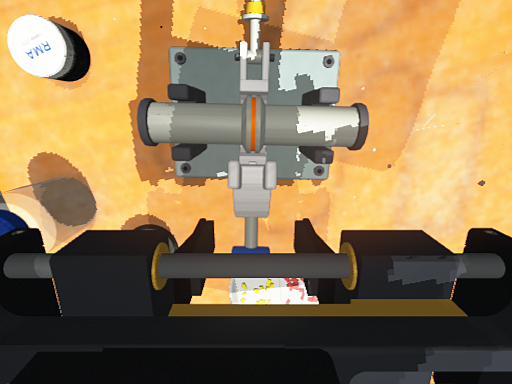

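The blue handle shows at (250,250) between the fingertips (208 and 302), so I'll close.

Call:
move_arm:
  series: "0 0 0 0 0 0;0 0 0 0 0 0;0 0 0 0 0 0;0 0 0 0 0 0;0 0 0 0 0 0;0 0 0 0 0 0"
  jaw: 0
  newtons: 25

```text
time: 3.95
position: [0.6056, -0.1796, 0.1321]
tool_rot: [0.119, 0.993, -0.001, 0.0]
ft_force: [0.5, 0.8, 1.7]
grip_width: 0.0219
grip_force: 25.0
```

Run:
```python
from h import *
o=robot.get_obs();P=o['position'];f=np.r_[.9707,-.2402];F=np.r_[.538,-.161]
g=np.r_[(P[:2]-F)@f-.034,P[2]-.003-.070];print(g,np.hypot(*g))
a0=np.arctan2(g[1],g[0]);a1=np.arctan2(54,-43);r=.069
M=R.from_quat(o['tool_rot']).as_matrix()
for a in np.linspace(a0,a1+.04,15)[1:]:
    d=np.r_[np.cos(a),np.sin(a)]*r-np.r_[np.cos(a0),np.sin(a0)]*r
    print((np.r_[d[0]*f,d[1]]@M*1000).round(1))
```

```text
[0.03610898 0.05906574] 0.06922874879478687
[ 5.4  0.  -3. ]
[11.1  0.  -5.5]
[17.   0.1 -7.5]
[23.1  0.1 -8.9]
[29.2  0.1 -9.8]
[ 35.4   0.1 -10.2]
[41.6  0.1 -9.9]
[47.8  0.2 -9.2]
[53.9  0.2 -7.8]
[59.8  0.2 -5.9]
[65.5  0.2 -3.6]
[71.   0.3 -0.6]
[76.2  0.3  2.7]
[81.1  0.3  6.6]
```

Gripped at 21.9 mm, and the radius of 69.2 mm matches the given 69 mm. Now I'll follow the arc.

Call:
move_arm:
  series: "5.4 0 -3 0 0 0;11.1 0 -5.5 0 0 0;17 0 -7.5 0 0 0;23.1 0 -8.9 0 0 0;29.2 0 -9.8 0 0 0;35.4 0 -10.2 0 0 0;41.6 0 -9.9 0 0 0;41.6 0 -9.9 0 0 0"

```text
time: 4.62
position: [0.565, -0.1689, 0.1438]
tool_rot: [0.119, 0.993, -0.0, 0.001]
ft_force: [1.6, 0.3, 9.5]
grip_width: 0.0217
grip_force: 25.0
```

Call:
move_arm:
  series: "6.2 0 0.7 0 0 0;12.3 0 2.1 0 0 0;18.2 0 4 0 0 0;23.9 0 6.3 0 0 0;29.4 0 9.3 0 0 0;34.6 0 12.6 0 0 0;38.5 0 15.5 0 0 0;38.5 0 15.5 0 0 0"

```text
time: 5.28
position: [0.524, -0.158, 0.126]
tool_rot: [0.119, 0.993, 0.001, -0.003]
ft_force: [-0.9, 1.2, 4.0]
grip_width: 0.0211
grip_force: 25.0
```

Run:
```python
from h import *
o=robot.get_obs();P=o['position'];f=np.r_[.9707,-.2402];F=np.r_[.538,-.161]
g=np.r_[(P[:2]-F)@f-.034,P[2]-.003-.070];print(g,np.hypot(*g),np.arctan2(54,-43)-np.arctan2(g[1],g[0]),o['ft_force'])
p=snap('scene','s2.png');c=p['img'][80:260,240:400];cv2.imwrite('pics/s2c.png',cv2.resize(c,None,fx=3,fy=3)[:,:,::-1])
```

```text
[-0.04832826  0.05298902] 0.07171789894595483 -0.06695039966554095 [-0.86473574  1.23930881  4.01612374]
```

View pics/s2c.png

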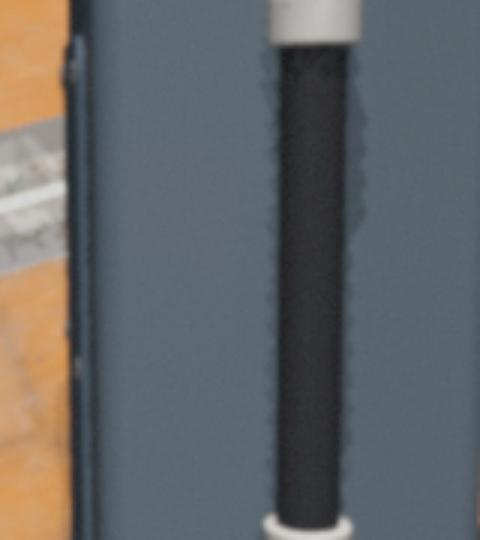

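The arm hides the fitting in the scene view. By the arm pose the ring is about shut, so I'll press lightly, release, lift and look.

Call:
move_arm:
  series: "0 0 3 0 0 0;0 0 3 0 0 0;0 0 3 0 0 0"

```text
time: 5.58
position: [0.5245, -0.1581, 0.125]
tool_rot: [0.119, 0.993, 0.001, -0.003]
ft_force: [-5.1, 4.5, 18.9]
grip_width: 0.0215
grip_force: 25.0
```

Call:
move_arm:
  series: "0 0 0 0 0 0;0 0 0 0 0 0;0 0 0 0 0 0;0 0 0 0 0 0;0 0 -40 0 0 0;0 0 -80 0 0 0;0 0 -110 0 0 0;0 0 -110 0 0 0"
  jaw: 0.6

```text
time: 6.25
position: [0.5309, -0.1618, 0.2386]
tool_rot: [0.119, 0.993, -0.002, 0.005]
ft_force: [0.7, -0.5, 0.3]
grip_width: 0.0518
grip_force: 0.0
```

Run:
```python
from h import *
p=snap('wrist','w3.png'); show(p,['ring_handle','latch_handle'])
f=np.r_[.9707,-.2402];F=np.r_[.538,-.161]
print('shut expected',px(p,np.r_[F-.009*f,.124]),'0.2 open',px(p,np.r_[F+f*(.034+.069*np.cos(2.243-.2)),.07+.069*np.sin(2.243-.2)]))
to(np.r_[F-f*.110,.0655],76.1)
```

```text
ring_handle tip_of [ 0.522 -0.158  0.123] 0.63 [255 181]
ring_handle search_frame [ 0.519 -0.158  0.094] 0.86 [254 172]
latch_handle tip_of [ 0.427 -0.134  0.066] 0.75 [256  79]
latch_handle search_frame [ 0.443 -0.141  0.067] 0.82 [253  96]
shut expected [256 189] 0.2 open [256 203]
t 6.5 pos [ 0.5264 -0.1595  0.2313] to [ 97.7   1.5 166.1] [ 0.05 -0.23  0.21]
```

View pics/w3.png

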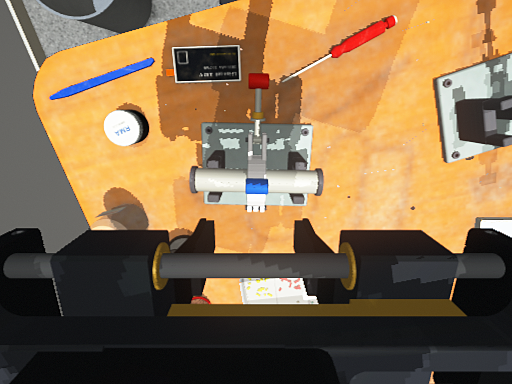

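The ring is shut: blue sits at (256,186) over the tubes, against (256,189) expected. Red is at (258,81), unmoved. Next I'll grasp the red handle.

```bash
python3 -c "
from h import *
to([.428,-.134,.0685],76.1)"
```

```text
t 6.5 pos [ 0.5264 -0.1595  0.2313] to [101.    1.3 163.2] [ 0.05 -0.23  0.21]
```

Call:
move_arm:
  series: "35 0 0 0 0 0;70 1 0 0 0 0;101 1.3 0 0 0 0;101 1.3 35 0 0 0;101 1.3 70 0 0 0;101 1.3 105 0 0 0;101 1.3 105 0 0 0;101 1.3 105 0 0 0"

```text
time: 7.17
position: [0.4279, -0.1338, 0.1258]
tool_rot: [0.119, 0.993, 0.002, -0.004]
ft_force: [0.3, -0.0, 1.1]
grip_width: 0.052
grip_force: 0.0
```

```bash
python3 -c "
from h import *
p=snap('wrist','w4.png'); show(p,['latch_handle'])
to([.428,-.134,.0685],76.1)"
```

```text
latch_handle tip_of [ 0.428 -0.131  0.065] 0.93 [256 213]
latch_handle search_frame [ 0.432 -0.137  0.069] 0.63 [250 220]
t 7.32 pos [ 0.4308 -0.1354  0.1293] to [ 3.2  0.7 60.8] [-0.05  0.15  0.22]
```

View pics/w4.png

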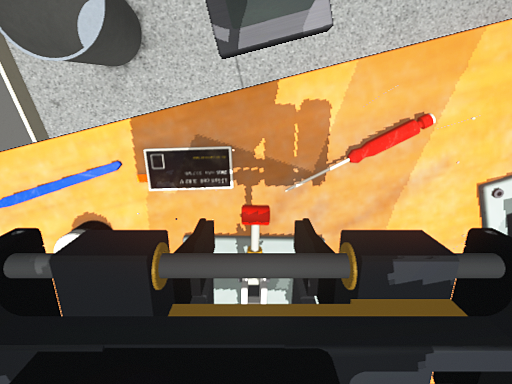

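The red handle at (256,215) is centred between the fingers and matches (.428,-.131). I'll lower and close.

Call:
move_arm:
  series: "1.5 1.5 30 0 0 0;1.5 1.5 60 0 0 0;1.5 1.5 60 0 0 0;1.5 1.5 60 0 0 0"

```text
time: 7.65
position: [0.4289, -0.1331, 0.0686]
tool_rot: [0.119, 0.993, 0.0, -0.0]
ft_force: [0.5, 0.2, 0.4]
grip_width: 0.0522
grip_force: 0.0
```

Call:
move_arm:
  series: "0 0 0 0 0 0;0 0 0 0 0 0;0 0 0 0 0 0;0 0 0 0 0 0;0 0 0 0 0 0;0 0 0 0 0 0"
  jaw: 0

```text
time: 8.15
position: [0.4291, -0.1329, 0.0685]
tool_rot: [0.12, 0.993, 0.0, 0.001]
ft_force: [1.7, 1.9, 1.2]
grip_width: 0.022
grip_force: 25.0
```

Run:
```python
from h import *
o=robot.get_obs();P=o['position'];f=np.r_[.9707,-.2402];F=np.r_[.5345,-.160]
g=np.r_[(P[:2]-F)@f+.046,P[2]-.003-.057];print(g,np.hypot(*g))
a0=np.arctan2(g[1],-g[0]);r=.064
M=R.from_quat(o['tool_rot']).as_matrix();print(a0)
for a in np.linspace(a0,np.pi/2+.03,17)[1:]:
    d=np.r_[-np.cos(a),np.sin(a)]*r-np.r_[-np.cos(a0),np.sin(a0)]*r
    print((np.r_[d[0]*f,d[1]]@M*1000).round(1))
```

```text
[-0.0628189   0.00854395] 0.06339726133627577
0.1351798301466219
[-1.1 -0.  -5.8]
[ -2.6  -0.  -11.4]
[ -4.7  -0.  -16.9]
[ -7.3  -0.  -22.1]
[-10.4  -0.  -27.1]
[-13.9  -0.  -31.8]
[-17.8  -0.  -36.2]
[-22.1  -0.  -40.2]
[-26.7  -0.1 -43.8]
[-31.7  -0.1 -46.9]
[-36.9  -0.1 -49.6]
[-42.4  -0.1 -51.7]
[-48.   -0.1 -53.4]
[-53.7  -0.1 -54.6]
[-59.5  -0.1 -55.2]
[-65.4  -0.1 -55.3]
```

Gripped at 22 mm, radius 63.4 mm against the given 64 mm. Now the upward arc.

Call:
move_arm:
  series: "-1.1 0 -5.8 0 0 0;-2.6 0 -11.4 0 0 0;-4.7 0 -16.9 0 0 0;-7.3 0 -22.1 0 0 0;-10.4 0 -27.1 0 0 0;-13.9 0 -31.8 0 0 0;-17.8 0 -36.2 0 0 0;-22.1 0 -40.2 0 0 0"

```text
time: 8.82
position: [0.4486, -0.1378, 0.1085]
tool_rot: [0.119, 0.993, 0.0, -0.002]
ft_force: [-5.2, -1.2, -0.8]
grip_width: 0.0217
grip_force: 25.0
```

Call:
move_arm:
  series: "-4.6 0 -3.6 0 0 0;-9.6 0 -6.7 0 0 0;-14.8 0 -9.4 0 0 0;-20.3 0 -11.5 0 0 0;-25.9 0 -13.2 0 0 0;-31.6 0 -14.4 0 0 0;-37.4 0 -15 0 0 0;-43.5 0 -15.1 0 0 0"

```text
time: 9.48
position: [0.4929, -0.1494, 0.125]
tool_rot: [0.119, 0.993, -0.001, 0.0]
ft_force: [-3.5, -0.5, 6.0]
grip_width: 0.0215
grip_force: 25.0
```

Call:
move_arm:
  series: "-2 0 0 0 0 0;-2 0 0 0 0 0;-2 0 0 0 0 0"

```text
time: 9.73
position: [0.4963, -0.1504, 0.125]
tool_rot: [0.119, 0.993, -0.001, 0.002]
ft_force: [-2.0, -0.6, 5.9]
grip_width: 0.0215
grip_force: 25.0
```

Call:
move_arm:
  series: "-3 0 0 0 0 0;-3 0 0 0 0 0;-3 0 0 0 0 0"

```text
time: 9.98
position: [0.4972, -0.1505, 0.1249]
tool_rot: [0.119, 0.993, -0.001, -0.0]
ft_force: [-4.6, -1.3, 7.2]
grip_width: 0.0217
grip_force: 25.0
```

Call:
move_arm:
  series: "0 0 0 0 0 0;0 0 0 0 0 0;0 0 0 0 0 0;0 0 0 0 0 0;0 0 -40 0 0 0;0 0 -80 0 0 0;0 0 -110 0 0 0;0 0 -110 0 0 0"
  jaw: 0.6

```text
time: 10.65
position: [0.5014, -0.1516, 0.2392]
tool_rot: [0.119, 0.993, -0.003, 0.006]
ft_force: [0.5, -0.3, 0.4]
grip_width: 0.0515
grip_force: 0.0
```

Run:
```python
from h import *
p=snap('wrist','w5.png'); show(p,['ring_handle','latch_handle'])
print(px(p,[.4895,-.149,.121]),px(p,[.4895-.0125,-.146,.120]))
cv2.imwrite('pics/w5.png',cv2.resize(p['img'][40:240,150:390],None,fx=3,fy=3)[:,:,::-1])
```

```text
ring_handle tip_of [ 0.528 -0.158  0.126] 0.91 [254 217]
ring_handle search_frame [ 0.521 -0.158  0.095] 0.89 [252 200]
latch_handle tip_of [ 0.491 -0.147  0.123] 0.84 [255 180]
latch_handle search_frame [ 0.488 -0.149  0.128] 0.64 [253 178]
latch_handle search_frame [ 0.524 -0.161  0.098] 0.36 [250 205]
[253 178] [253 165]
```

View pics/w5.png

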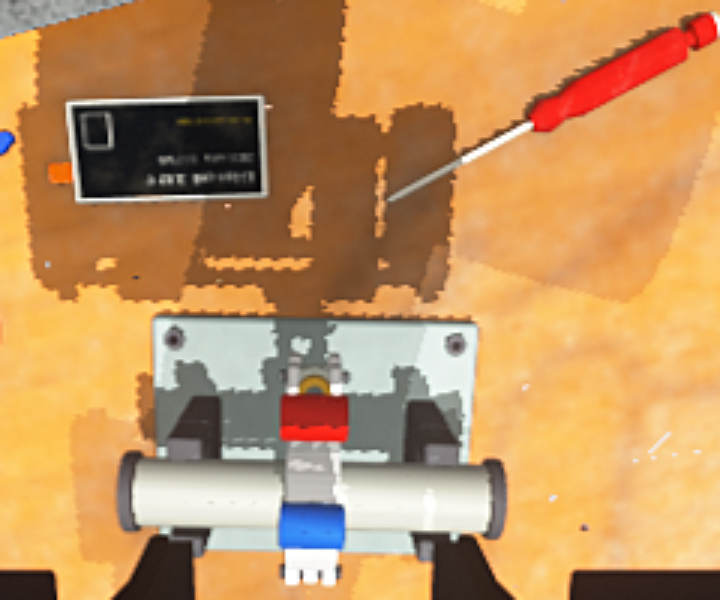

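Red at full-image (255,179) matches the upright prediction of (253,178). The blue and red handles are about 38 mm apart against 37 mm expected, so the ring is shut and latched. The gripper is clear, so I'll hand in.

```bash
python3 -c "
from rig import robot
print(robot.hand_in())"
```

```text
the job is handed in; nothing more can be done
None
```

I shut and latched the two-tube fitting's ring, confirmed in the last wrist picture, left the other fitting untouched, and handed the job in at about 11 s; no verdict came back.

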